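Refit the roller mixer's loose spindle

ROBOT

A 7-joint arm with a two-finger parallel gripper is mounted at the origin on the work surface. World frame = base frame: x ahead of the robot, y to its left, z up, the work surface at z = 0. Lengths are in m, angles in rad, forces in N, time in s.
With the tool pointing down it reaches from about 0.4 to 0.875 m from the base axis. Payload 19.3 kg.
Tool frame: the origin (TCP) lies midway between the tips of the shut fingers; the grasp point (between the pads) lies 19 mm behind it; z points along the fingers, y is the line along which they close (so a half turn about z gives the same grasp; the last joint's range is limited). The gripper opens to 85 mm and grips with 20 to 120 N. Pads are 22 mm wide; open, the fingers measure 114 mm over their backs; the gripper's body (76 mm by 85 mm) begins 54 mm behind the grasp point. The pads swing forward as they close: fully open they stand 13 mm farther back than shut.
Start: joints at [1.104, 0.521, -0.036, 1.599, 0.021, 1.021, -0.113], TCP at [0.242, -0.576, 0.231] pointing down, gripper open.
Joint ranges: [-2.91, 2.91], [-0.3, 2.13], [-1.5, 1.42], [0.17, 2.43], [-1.26, 4.41], [0.16, 1.93], [-2.52, 2.52]. Speed limits (rad/s): [1.89, 1.89, 2.39, 2.39, 3.01, 3.01, 3.01].

INTERFACE

Orientations are given as [roll, pitch, yaw] about the fixed x, y, z axes, in that order (R = Rz(yaw) Ry(pitch) Rx(roll)).
In Python, from workcell import bot gives the robot as it stands.
- The arm moves only by the tool move_arm, never from a script. Its argument "moves" is a list that holds one entry, the list of rows, each a list of 7 numbers: the opening, from 0 (shut) to 1 (fully open), then the shift along the tool's x, y, z in units of 1000 mm (1.0 is 1000 mm), then the turn, a rotation vector about the tool's x, y, z in units of 2 pi rad (1.0 is 2 pi rad). A call has 1 to 5 rows; each row is the pose to reach, as a shift and turn from the pose commanded when the call began, along the tool's axes at that moment, turning the shorter way round; what a row does not reach only later rows make up. A row lasts 1/10 s, in which the tool goes at most 50 mm and 8.59 degrees, less where a joint would pass 70% of its speed; a pose out of reach is approached as far as the arm can. A call with a number of a shift or a turn outside -1 to 1 is refused whole. A call with a gripper value outside its range is refused whole. The fingers move at their own pace and stop on an object; "force" is the grip in N (left out, the last holds). Time passes only in rows, so rows that repeat a pose let the fingers close. It gives the time, the measured TCP pose, the force, the opening and the grip force at its end, in the units of the state.
- bot.observe(): the state, without advancing time (a new reading comes with each control period).
- bot.grab_frame(name): name is "scene" or "top"; returns the picture (384x512x3 uint8, red, green, blue); there is no depth.
- bot.camera_params(name): a dict with "vertical_fov" (degrees; the focal length in pixels is half the picture's height over the tangent of half this angle, whatever the lens; pixels are square), "cx", "cy" (the principal point, pixels), "R" (3x3) and "t" (3): a world point X has camera coordinates R X + t. Camera axes: x right, y down, z forward; pixel columns grow to the right and rows downward; lengths in m; the calibration is good to about 2 mm. A picture is of the moment at which its call begins. camera_params takes no time and is no camera call.
- bot.job_done(): hands the job in; it is judged then, once.
The state is a dict: "clock": time; "qpos": joint angles; "qd": joint speeds; "joint_efforts": joint torques, N m; "position": TCP position; "tool_rot": TCP orientation; "force": force on the tool from outside, world axes, zero at the start; "moment": the same for the moment, N m; "grip_width": finger opening in m; "finger_force": force on a finger pad.
Only numpy, scipy, OpenCV 4.12 (cv2) and the standard library are available. Lean on these libraries where they do the work, as an engineer would, in place of code of your own. Each camera call takes 0.05 s, during which the arm holds its last target. There are 200 camera calls.

TASK

The bench mixer has one spindle fitted and one lying loose on its loading shelf. Roll the loose spindle off the shelf into the V-groove beside it, then slide it endways through the three bearings in line until it is fully home against the stop in the motor housing, like its fitted neighbour. Leave the other things on the bench where they are and let go at the end.

Things in the scene. Friction and masses are not known exactly. Their poses are not given: they have to be found in the camera images.
- mixer: White bench roller mixer, fixed to the bench, 220 x 500 mm. Origin on the bench, straight below the first bearing's mouth. y runs along the V-groove in the direction of insertion, x across the groove away from the loading shelf (roughly away from the robot), z up. A bar in the groove has its axis at x = 0, z = 60 mm; the holes are centred 1 mm higher. Numbers below: mm, this frame.
- spindle: The loose spindle: plain aluminium-coloured round bar, 28 mm diameter, 200 mm long, about 0.3 kg, ends alike. Origin at its middle on its axis; y along it. Lies on the shelf, roughly parallel to the groove, and rolls easily; past the shelf's edge it drops 9 mm into the groove. Home: its middle at y = 50 in the mixer's frame, 50 mm standing out of the first bearing.
- shelf (a point): Middle of the loading shelf's top, grey, level: z = 55, x = -92 to -15, y = -230 to 0 in the mixer's frame, with a lip along its front (x = -96 to -92) that stands 5 mm above it. Axes as the mixer's.
- groove (a point): Bottom line of the V-groove at its open end, x = 0, y = -230, z = 40. Two 45 degree dark steel walls from y = -230 to 0; the shelf-side wall ends level with the shelf at x = -15, z = 55, the other rises to x = 30, z = 70. The bar lies in it in line with the bearings and slides with ordinary friction. Axes as the mixer's.
- first_bearing (a point): Centre of the first bearing's mouth (x = 0, y = 0, z = 61): a 32 mm hole, mouth bevelled 3 mm, through a white upright plate y = 0 to 20, 90 mm high, x = -97 to 117. Axes as the mixer's.
- second_bearing (a point): Centre of the second bearing's mouth (0, 65, 61): same hole in a white block 60 mm wide, 90 mm high, y = 65 to 85. Axes as the mixer's.
- end_stop (a point): Centre of the stop face (0, 150, 61) at the end of the third bearing, whose plate stands at y = 130 to 150 (34 mm hole, bevelled alike, 90 mm high); the motor housing behind it (y = 150 to 260, 120 mm high) is the stop. Axes as the mixer's.
- fitted_spindle (a point): Outer end of the spindle already fitted (fixed): same bar at x = 78, z = 60, y = -50 to 150. Axes as the mixer's.
- amber_bottle: squat amber glass jar, 60 mm across, 75 mm tall, standing on the base plate (15 mm high) beyond the groove; origin at its underside; a bystander
- tip_box: clear plastic box 80 x 120 x 50 mm lying on the mixer's motor housing; origin at its underside; a bystander
- vial_rack: blue vial rack 90 x 160 mm, about 42 mm high, lying before the mixer, left; origin at its underside; a bystander
- beaker: glass beaker 70 mm across, 90 mm tall, left of the robot's front; origin at its underside; a bystander
- small_bottle: amber bottle 56 mm across, 110 mm tall, on the right; origin at its underside; a bystander
- wrench: steel wrench 170 mm long lying flat at the front right; origin at its underside; a bystander
- wash_bottle: white bottle 66 mm across, 160 mm tall, at the left; origin at its underside; a bystander
Mind the look-alikes: they are no part of the job. Of the things like the spindle, leave any that is red; of the rest the larger one is meant.

How it is judged:
On the way, in this order (a step that is already met when the one before it is completed fails the run):
1. the spindle lies in line with the groove and the bearings (x of spindle in the frame of mixer between -0.004 and 0.004 m and z of spindle in the frame of mixer between 0.056 and 0.064 m and angle between the y axis of spindle and the y axis of mixer, either way round below 0.05 rad), for 0.2 s.
2. its leading end has passed through the second bearing (all of step 1 and y of spindle in the frame of mixer above -0.012 m), for 0.1 s.
At the end, for the whole second after the job is handed in: The spindle lies in all three bearings, its axis within 4 mm of the bearing line sideways and in height and within 0.05 rad of its direction, its leading end within 5 mm of the stop, at rest (slower than 10 mm/s) (all of step 1 and y of spindle in the frame of mixer between 0.045 and 0.055 m and linear speed of spindle below 0.01 m/s); the robot touches nothing.
It fails at once if a bystander is moved by more than 30 mm (distance of any of amber_bottle, tip_box, vial_rack, beaker, small_bottle, wrench, wash_bottle from where it was at the start of the episode above 0.03 m).
It also fails if it takes over 40 s, if anything falls off the work surface, if the arm or the gripper's body presses on something with over 40 N, if the wrist force passes 120 N, or if a joint passes its speed limit or range.

## Working session

There is one attempt and no reset: what is moved stays moved. The work goes in short steps, Python scripts to look and compute and a tool call to move; the robot and the scene stay as the last step left them, time stands still between calls to the robot, and variables do not carry over. Pictures are saved under pics/ and viewed, at most 13 in all, crops included, and the job is handed in when it is done.

Besides the shell and the picture viewer there is one more tool, called after "Call:" as name(argument=value, ...) on one line, values as JSON. move_arm: Moves the arm, as the interface text tells. Shifts and turns lie within -1 to 1; 1 stands for 1000 mm of shift or 2 pi rad of turn. Its arguments: {"type":"object","properties":{"moves":{"type":"array"},"force":{"type":"number"}},"required":["moves"]}

```bash
mkdir -p pics; ls
python3 - <<'E'
from workcell import bot
import cv2,json
for n in("scene","top"):
    cv2.imwrite(f"pics/{n}0.png",cv2.cvtColor(bot.grab_frame(n),cv2.COLOR_RGB2BGR)); print(n,bot.camera_params(n))
print(bot.observe())
E
```

```text
pics
scene {'vertical_fov': 45.78234288652974, 'cx': 254.06525414805444, 'cy': 193.85860286996356, 'R': array([[ 0.09801367,  0.99518086,  0.00289334],
       [ 0.79317439, -0.07636181, -0.6041881 ],
       [-0.60105549,  0.06151362, -0.79683648]]), 't': array([-0.12160406, -0.30637851,  1.93460525])}
top {'vertical_fov': 49.627532335809576, 'cx': 256.99420089592724, 'cy': 194.9646993660986, 'R': array([[ 0.01919158, -0.99978601, -0.00772064],
       [-0.99765554, -0.01864219, -0.06584756],
       [ 0.06568954,  0.00896626, -0.99779982]]), 't': array([0.07349773, 0.48848002, 1.38335307])}
{'clock': 0.1, 'qpos': array([ 1.10383548,  0.52193037, -0.03633637,  1.59990216,  0.021211  ,
        1.02108925, -0.11277458]), 'qd': array([ 0.00138279, -0.0026245 , -0.00095195, -0.00099641,  0.0015917 ,
       -0.00039425, -0.00156789]), 'joint_efforts': array([ 7.29926032e-03, -9.28485560e+01,  1.98571466e+00, -3.70534265e+01,
        1.81434798e-02,  5.38277745e-03, -3.32668992e-05]), 'position': array([ 0.24138867, -0.57620893,  0.23081565]), 'tool_rot': array([-3.14065136e+00,  6.90149918e-05,  3.96787936e-01]), 'force': array([-0.17023806,  0.18065579, -0.19977116]), 'moment': array([ 0.01310587,  0.0218438 , -0.01798203]), 'finger_force': 0.0, 'grip_width': 0.08583762224721889}
```

View pics/scene0.png

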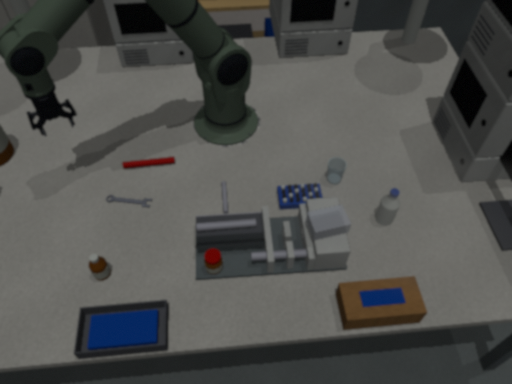

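View pics/top0.png

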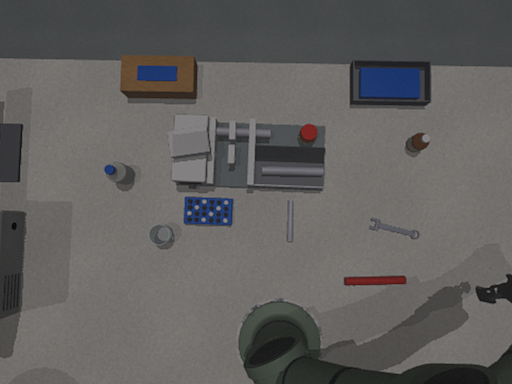

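The top picture shows the mixer at about (170–325, 115–190), with the motor housing at its left. Three things look like the spindle:
- a bar on the shelf at (293,171)
- a thin grey rod at (290,221)
- a red bar at (375,281)

The shelf bar is not red and is the larger of the other two, so it should be the one meant. I'll confirm that in an enlarged crop.

Run:
```python
import cv2
i=cv2.imread("pics/top0.png")[110:250,165:335]
i=cv2.resize(i,None,fx=4,fy=4,interpolation=cv2.INTER_CUBIC)
for k in range(0,170,10):
    cv2.line(i,(k*4,0),(k*4,6 if k%50 else 14),(0,255,255),1)
for k in range(0,140,10): cv2.line(i,(0,k*4),(6,k*4),(0,255,255),1)
cv2.imwrite("pics/crop0.png",cv2.convertScaleAbs(i,alpha=1.5))
```

```text
(no output)
```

View pics/crop0.png

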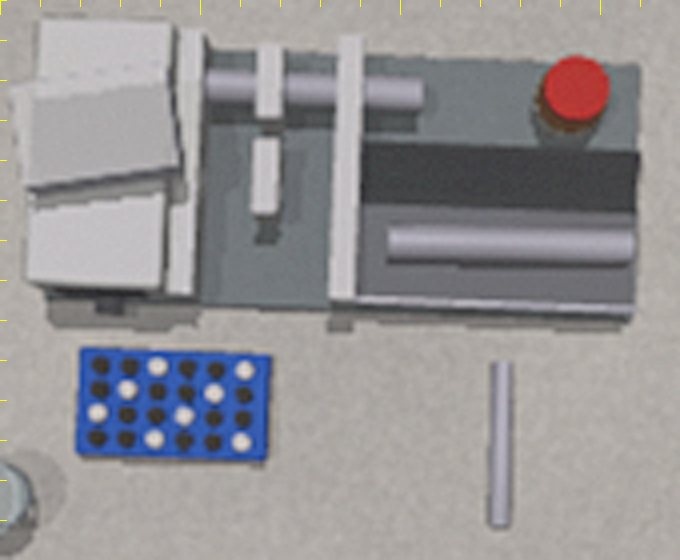

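The crop confirms it. The spindle on the shelf runs from crop (388,245) to (633,245), and it is grey and much thicker than the thin rod at (500,445). Next I fit the mixer pose from keypoints.

```bash
cat > h.py <<'E'
import numpy as np, cv2
from workcell import bot
from scipy.optimize import least_squares
def cam(n="top"):
    p=bot.camera_params(n); return p["R"],p["t"],192/np.tan(np.radians(p["vertical_fov"]/2)),p["cx"],p["cy"]
def proj(X,n="top"):
    R,t,f,cx,cy=cam(n); c=np.atleast_2d(X)@R.T+t; return c[:,:2]/c[:,2:]*f+[cx,cy]
def back(uv,z,n="top"):
    R,t,f,cx,cy=cam(n); d=R.T@[(uv[0]-cx)/f,(uv[1]-cy)/f,1]; o=-R.T@t; return o+d*(z-o[2])/d[2]
def m2w(P,q):
    c,s=np.cos(q[2]),np.sin(q[2]); P=np.atleast_2d(P)/1000.
    return np.c_[q[0]+c*P[:,0]-s*P[:,1],q[1]+s*P[:,0]+c*P[:,1],P[:,2]]
def w2m(X,q):
    c,s=np.cos(q[2]),np.sin(q[2]); d=X[:2]-q[:2]; return 1000*np.array([c*d[0]+s*d[1],-s*d[0]+c*d[1],X[2]])
full=lambda c:(np.array(c,float)+.5)/4-.5+[165,110]
E
python3 - <<'E'
from h import *
K=[((30,-230,70),(638,152)),((-15,-230,55),(636,211)),((-15,0,55),(357,206)),((117,0,90),(363,36)),((117,20,90),(339,36)),((-97,0,90),(355,298)),
((-97,20,90),(331,298)),((30,65,90),(280,139)),((30,85,90),(256,139)),((-30,65,90),(277,213)),((-30,85,90),(252,213)),((-96,-230,60),(632,308)),((78,-50,66),(423,95)),((30,0,70),(362,143))]
P=np.array([k[0] for k in K]);U=np.array([full(k[1]) for k in K])
r=least_squares(lambda q:(proj(m2w(P,q))-U).ravel(),[.5,0,0],loss="soft_l1",f_scale=.5)
q=r.x;print(q);print(np.round(proj(m2w(P,q))-U,1).tolist()); np.save("q.npy",q)
print("cam",w2m(-cam()[0].T@cam()[1],q))
for c in((388,245),(633,246),(510,227),(510,262)): 
    print(c,w2m(back(full(c),.069),q).round(1))
print(m2w([[0,-230,60],[0,0,60]],q))
E
```

```text
[ 0.61302929  0.0933082  -0.00915686]
[[1.0, 0.4], [0.5, 0.0], [0.4, -0.6], [-0.1, -0.2], [-0.2, -0.4], [0.0, 0.2], [-0.2, 0.0], [-0.3, 0.1], [-0.5, -0.0], [-0.1, 0.1], [-0.1, -0.1], [1.3, 0.2], [-0.1, -1.0], [-0.5, 0.8]]
cam [-217.75598085  -25.11834492 1413.04211629]
(388, 245) [-50.4 -25.1  69. ]
(633, 246) [ -45.8 -224.2   69. ]
(510, 227) [ -32.9 -123.9   69. ]
(510, 262) [ -61.6 -124.6   69. ]
[[ 0.61092324 -0.13668216  0.06      ]
 [ 0.61302929  0.0933082   0.06      ]]
```

The mixer is at world (0.613, 0.093) with yaw −0.009. The spindle's middle is at mixer (−47, −125), tilted by about 0.02 rad. I'll push it with both fingers open along its length, and then push its end with the gripper shut.

```bash
cat >> h.py <<'E'
from scipy.spatial.transform import Rotation as Ro
def go(mx,my,z,yaw=None):
    "shift/turn (tool units) to mixer-frame mm target"
    q=np.load("q.npy"); s=bot.observe(); T=Ro.from_euler("xyz",s["tool_rot"])
    X=m2w([mx,my,z],q)[0]; G=Ro.from_euler("xyz",[np.pi,0,q[2]])
    print("t",round(s["clock"],2),"mixer",w2m(s["position"],q).round(1),"->shift",T.inv().apply(X-s["position"]).round(4),"turn",((T.inv()*G).as_rotvec()/2/np.pi).round(4),"F",s["force"].round(1))
E
python3 -c "
from h import *
go(-94,-125,190)"
```

```text
t 0.1 mixer [-365.5 -672.9  230.8] ->shift [ 0.4658 -0.3961  0.0412] turn [-0.0001  0.      0.0646] F [-0.2  0.2 -0.2]
```

Call:
move_arm(moves=[[[1, 0.466, -0.396, 0.041, 0, 0, 0.0646], [1, 0.466, -0.396, 0.041, 0, 0, 0.0646], [1, 0.466, -0.396, 0.041, 0, 0, 0.0646], [1, 0.466, -0.396, 0.041, 0, 0, 0.0646], [1, 0.466, -0.396, 0.041, 0, 0, 0.0646]]])

```text
clock: 0.6
position: [0.3546, -0.3526, 0.2144]
tool_rot: [-3.142, 0.0, -0.009]
force: [2.1, -0.4, 0.3]
grip_width: 0.0854
finger_force: 0.0
```

```bash
python3 -c "
from h import *
go(-94,-125,190)"
```

```text
t 0.6 mixer [-254.3 -448.2  214.4] ->shift [ 0.1603 -0.3233  0.0244] turn [-0.  0. -0.] F [ 2.1 -0.4  0.3]
```

Call:
move_arm(moves=[[[1, 0.16, -0.323, 0.024, 0, 0, 0], [1, 0.16, -0.323, 0.024, 0, 0, 0], [1, 0.16, -0.323, 0.024, 0, 0, 0], [1, 0.16, -0.323, 0.024, 0, 0, 0], [1, 0.16, -0.323, 0.024, 0, 0, 0]]])

```text
clock: 1.1
position: [0.4673, -0.1301, 0.1979]
tool_rot: [3.142, 0.0, -0.009]
force: [1.0, -1.3, -0.0]
grip_width: 0.0853
finger_force: 0.0
```

```bash
python3 -c "
from h import *
go(-94,-125,100)"
```

```text
t 1.1 mixer [-143.6 -224.8  197.9] ->shift [ 0.0496 -0.0998  0.0979] turn [ 0.  0. -0.] F [ 1.  -1.3 -0. ]
```

Call:
move_arm(moves=[[[1, 0.05, -0.1, 0.02, 0, 0, 0], [1, 0.05, -0.1, 0.02, 0, 0, 0], [1, 0.05, -0.1, 0.02, 0, 0, 0], [1, 0.05, -0.1, 0.06, 0, 0, 0], [1, 0.05, -0.1, 0.06, 0, 0, 0]]])

```text
clock: 1.6
position: [0.5155, -0.0324, 0.1347]
tool_rot: [3.141, 0.006, -0.008]
force: [-0.1, -0.5, -0.6]
grip_width: 0.0852
finger_force: 0.0
```

```bash
python3 -c "
from h import *
go(-91,-125,52)
s=cv2.imwrite('pics/scene1.png',cv2.resize(cv2.cvtColor(bot.grab_frame('scene'),cv2.COLOR_RGB2BGR)[180:290,170:360],None,fx=4,fy=4,interpolation=cv2.INTER_CUBIC))"
```

```text
t 1.6 mixer [ -96.3 -126.6  134.7] ->shift [ 0.0058 -0.0016  0.0827] turn [0.     0.001  0.0002] F [-0.1 -0.5 -0.6]
```

View pics/scene1.png

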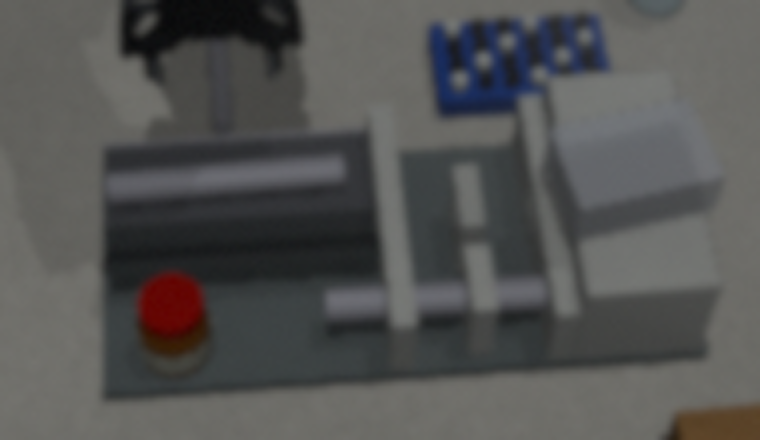

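The open fingers (tips at crop (150,65) and (275,65)) stand above and in front of the shelf, parallel to the bar at (110–345, 175). Now I descend.

Call:
move_arm(moves=[[[1, 0.006, -0.0016, 0.03, 0, 0.001, 0], [1, 0.006, -0.0016, 0.06, 0, 0.001, 0], [1, 0.006, -0.0016, 0.075, 0, 0.001, 0], [1, 0.006, -0.0016, 0.083, 0, 0.001, 0], [1, 0.006, -0.0016, 0.083, 0, 0.001, 0]]])

```text
clock: 2.15
position: [0.5239, -0.0316, 0.0555]
tool_rot: [3.141, -0.006, -0.01]
force: [0.2, 0.5, 0.2]
grip_width: 0.0855
finger_force: 0.0
```

```bash
python3 -c "
from h import *
go(-70,-125,52)"
```

```text
t 2.15 mixer [ -88.  -125.7   55.5] ->shift [ 0.018  -0.0007  0.0036] turn [ 0.     -0.001  -0.0001] F [0.2 0.5 0.2]
```

Call:
move_arm(moves=[[[1, 0.004, 0, 0.002, 0, -0.001, 0], [1, 0.008, 0, 0.002, 0, -0.001, 0], [1, 0.012, 0, 0.002, 0, -0.001, 0], [1, 0.016, 0, 0.002, 0, -0.001, 0], [1, 0.02, 0, 0.002, 0, -0.001, 0]]])

```text
clock: 2.65
position: [0.5442, -0.0311, 0.0534]
tool_rot: [-3.142, 0.0, -0.009]
force: [0.4, -0.2, -0.2]
grip_width: 0.0854
finger_force: 0.0
```

Call:
move_arm(moves=[[[1, 0.003, 0, 0, 0, 0, 0], [1, 0.006, 0, 0, 0, 0, 0], [1, 0.009, 0, 0, 0, 0, 0], [1, 0.012, 0, 0, 0, 0, 0], [1, 0.015, 0, 0, 0, 0, 0]]])

```text
clock: 3.15
position: [0.559, -0.0313, 0.0531]
tool_rot: [3.142, 0.0, -0.009]
force: [0.2, 0.7, 0.9]
grip_width: 0.0855
finger_force: 0.1
```

```bash
python3 -c "
from h import *
go(-36,-125,52)
cv2.imwrite('pics/scene2.png',cv2.resize(cv2.cvtColor(bot.grab_frame('scene'),cv2.COLOR_RGB2BGR)[180:290,170:360],None,fx=4,fy=4,interpolation=cv2.INTER_CUBIC))"
```

```text
t 3.15 mixer [ -52.9 -125.1   53.1] ->shift [ 0.0169 -0.0001  0.0011] turn [ 0.  0. -0.] F [0.2 0.7 0.9]
```

View pics/scene2.png

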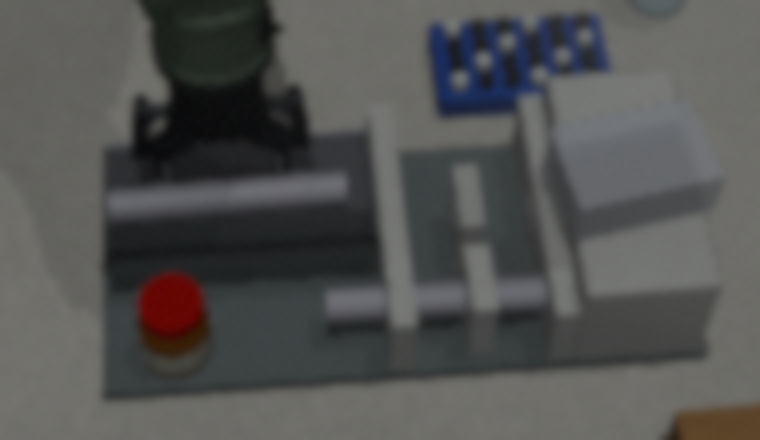

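The bar has rolled away from the lip, to crop (110–347, 195), and is still parallel. I keep pushing.

Call:
move_arm(moves=[[[1, 0.003, 0, 0, 0, 0, 0], [1, 0.006, 0, 0, 0, 0, 0], [1, 0.009, 0, 0, 0, 0, 0], [1, 0.011, 0, 0, 0, 0, 0], [1, 0.013, 0, 0, 0, 0, 0]]])

```text
clock: 3.7
position: [0.572, -0.0314, 0.0531]
tool_rot: [-3.142, 0.0, -0.009]
force: [0.2, -0.4, -0.7]
grip_width: 0.0852
finger_force: 0.0
```

Call:
move_arm(moves=[[[1, 0.002, 0, 0, 0, 0, 0], [1, 0.004, 0, 0, 0, 0, 0], [1, 0.006, 0, 0, 0, 0, 0], [1, 0.008, 0, 0, 0, 0, 0], [1, 0.008, 0, 0, 0, 0, 0]]])

```text
clock: 4.2
position: [0.5801, -0.0315, 0.0531]
tool_rot: [-3.142, -0.0, -0.009]
force: [0.1, 0.2, -0.8]
grip_width: 0.0856
finger_force: 0.0
```

```bash
python3 -c "
from h import *
go(-36,-125,52)
cv2.imwrite('pics/scene3.png',cv2.resize(cv2.cvtColor(bot.grab_frame('scene'),cv2.COLOR_RGB2BGR)[180:290,170:360],None,fx=4,fy=4,interpolation=cv2.INTER_CUBIC))"
```

```text
t 4.2 mixer [ -31.8 -125.1   53.1] ->shift [-0.0042 -0.0001  0.0011] turn [-0. -0.  0.] F [ 0.1  0.2 -0.8]
```

View pics/scene3.png

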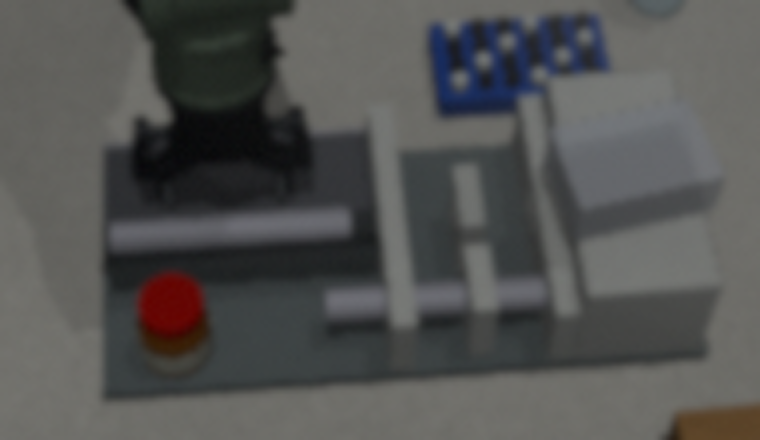

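The bar looks to be in the groove now, at crop (110–350, 230), clear of the fingers. I check this numerically and plan the end push.

```bash
python3 -c "
from h import *
q=np.load('q.npy')
for x,z in((0,60),(-15,69)):
  print((proj(m2w([[x,-225,z],[x,-25,z],[x,-125,z+14]],q),'scene')-[170,180]+.5)*4-.5)
for c in((110,235),(350,222)): print(w2m(back((np.array(c)+.5)/4-.5+[170,180],.06,'scene'),q).round(1))
go(-10,-255,110)"
```

```text
[[105.99340242 239.88726586]
 [345.65980568 222.03383838]
 [225.49200549 221.99990801]]
[[104.70568779 218.81564133]
 [344.09034526 201.13873101]
 [224.05273588 200.87262611]]
[  -4.5 -221.6   60. ]
[  0.3 -21.4  60. ]
t 4.25 mixer [ -32.  -125.1   53.1] ->shift [ 0.022   0.1299 -0.0569] turn [-0.  0.  0.] F [0.6 0.6 0.4]
```

Call:
move_arm(moves=[[[1, 0, 0, -0.04, 0, 0, 0], [0.5, 0, 0, -0.08, 0, 0, 0], [0, 0.032, 0.05, -0.08, 0, 0, 0], [0, 0.032, 0.09, -0.08, 0, 0, 0], [0, 0.032, 0.13, -0.08, 0, 0, 0]]])

```text
clock: 4.75
position: [0.6111, -0.1642, 0.1334]
tool_rot: [3.141, -0.001, -0.009]
force: [-0.4, -0.2, 0.3]
grip_width: 0.0284
finger_force: 0.0
```

Call:
move_arm(moves=[[[0, 0, 0, 0, 0, 0, 0], [0, 0, 0, 0, 0, 0, 0], [0, 0, 0, 0, 0, 0, 0]]])

```text
clock: 5.05
position: [0.6107, -0.1606, 0.1331]
tool_rot: [-3.141, 0.0, -0.008]
force: [-0.2, 0.1, -0.1]
grip_width: 0.0003
finger_force: 0.0
```

```bash
python3 -c "
from h import *
go(0,-257,56);print(bot.observe()['grip_width'])
cv2.imwrite('pics/top4.png',cv2.resize(cv2.cvtColor(bot.grab_frame('top'),cv2.COLOR_RGB2BGR)[110:210,165:345],None,fx=4,fy=4,interpolation=cv2.INTER_CUBIC))"
```

```text
t 5.05 mixer [  -0.  -253.9  133.1] ->shift [0.     0.0031 0.0771] turn [-0.0001  0.      0.0002] F [-0.2  0.1 -0.1]
0.0002682248249164429
```

View pics/top4.png

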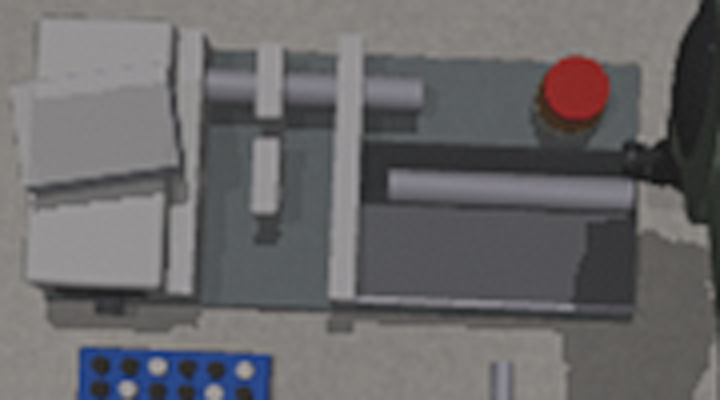

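The bar lies in the groove at crop (388–633, 187), and the shut fingers are behind its right end at (630,160). Now I descend.

Call:
move_arm(moves=[[[0, 0, 0.004, 0.03, 0, 0, 0], [0, 0, 0.004, 0.055, 0, 0, 0], [0, 0, 0.004, 0.072, 0, 0, 0], [0, 0, 0.004, 0.077, 0, 0, 0], [0, 0, 0.004, 0.077, 0, 0, 0]]])

```text
clock: 5.6
position: [0.6106, -0.1649, 0.0559]
tool_rot: [-3.141, 0.001, -0.008]
force: [-0.3, 0.3, 0.6]
grip_width: 0.0002
finger_force: 0.0
```

Call:
move_arm(moves=[[[0, 0, -0.006, 0, 0, 0, 0], [0, 0, -0.012, 0, 0, 0, 0], [0, 0, -0.018, 0, 0, 0, 0], [0, 0, -0.023, 0, 0, 0, 0], [0, 0, -0.028, 0, 0, 0, 0]]])

```text
clock: 6.1
position: [0.6112, -0.1381, 0.0567]
tool_rot: [3.141, -0.001, -0.009]
force: [0.8, -6.4, 3.9]
grip_width: 0.0001
finger_force: 3.1
```

```bash
python3 -c "
from h import *
go(0,-65,56)"
```

```text
t 6.1 mixer [   0.3 -231.4   56.7] ->shift [-0.0003 -0.1664  0.0005] turn [ 0.0002 -0.0002 -0.    ] F [ 0.8 -6.4  3.9]
```

Call:
move_arm(moves=[[[0, 0, -0.004, 0, 0, 0, 0], [0, 0, -0.008, 0, 0, 0, 0], [0, 0, -0.012, 0, 0, 0, 0], [0, 0, -0.016, 0, 0, 0, 0], [0, 0, -0.02, 0, 0, 0, 0]]])

```text
clock: 6.6
position: [0.6116, -0.1185, 0.0567]
tool_rot: [3.14, -0.001, -0.01]
force: [1.0, -6.0, 3.4]
grip_width: -0.0001
finger_force: 3.0
```

```bash
python3 -c "
from h import *
go(0,-65,56)
cv2.imwrite('pics/top5.png',cv2.resize(cv2.cvtColor(bot.grab_frame('top'),cv2.COLOR_RGB2BGR)[110:210,165:345],None,fx=4,fy=4,interpolation=cv2.INTER_CUBIC))"
```

```text
t 6.6 mixer [   0.5 -211.9   56.7] ->shift [-0.0006 -0.1469  0.0005] turn [ 0.0002 -0.0002 -0.0001] F [ 1.  -6.   3.4]
```

View pics/top5.png

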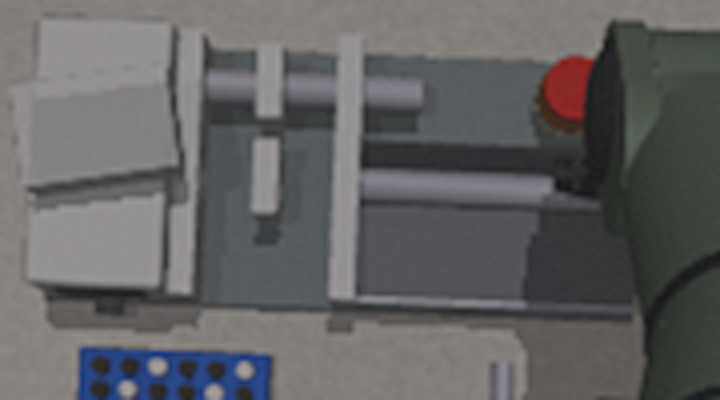

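The bar's leading end has reached the first bearing (crop ~360,185), and the fingers are pushing at about 6 N. I continue slowly.

Call:
move_arm(moves=[[[0, 0, -0.004, 0, 0, 0, 0], [0, 0, -0.008, 0, 0, 0, 0], [0, 0, -0.012, 0, 0, 0, 0], [0, 0, -0.016, 0, 0, 0, 0], [0, 0, -0.02, 0, 0, 0, 0]]])

```text
clock: 7.15
position: [0.6118, -0.0986, 0.0567]
tool_rot: [3.14, -0.001, -0.01]
force: [2.0, -5.7, 3.6]
grip_width: -0.0
finger_force: 3.2
```

Call:
move_arm(moves=[[[0, 0, -0.004, 0, 0, 0, 0], [0, 0, -0.008, 0, 0, 0, 0], [0, 0, -0.012, 0, 0, 0, 0], [0, 0, -0.016, 0, 0, 0, 0], [0, 0, -0.02, 0, 0, 0, 0]]])

```text
clock: 7.65
position: [0.612, -0.0785, 0.0566]
tool_rot: [3.141, -0.001, -0.01]
force: [2.0, -6.1, 3.4]
grip_width: -0.0
finger_force: 3.0
```

```bash
python3 -c "
from h import *
go(0,-64,56)
cv2.imwrite('pics/top6.png',cv2.resize(cv2.cvtColor(bot.grab_frame('top'),cv2.COLOR_RGB2BGR)[110:210,165:345],None,fx=4,fy=4,interpolation=cv2.INTER_CUBIC))"
```

```text
t 7.65 mixer [   0.5 -171.9   56.6] ->shift [-0.0006 -0.1079  0.0005] turn [ 0.0002 -0.0002 -0.0001] F [ 2.  -6.1  3.4]
```

View pics/top6.png

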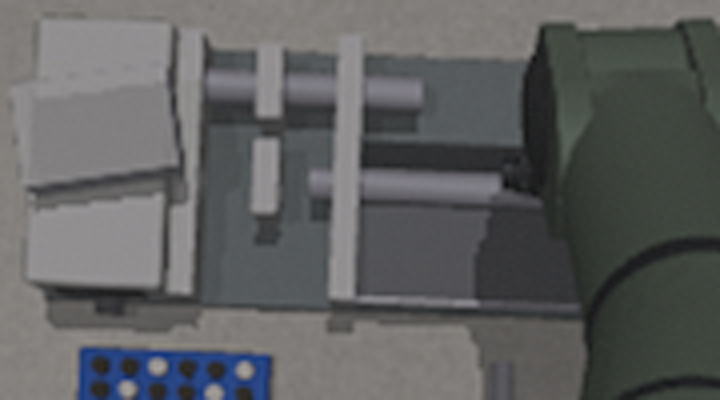

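The leading end has come out of the first bearing, at crop (309,183), in line with the second block. I keep going.

Call:
move_arm(moves=[[[0, 0, -0.004, 0, 0, 0, 0], [0, 0, -0.008, 0, 0, 0, 0], [0, 0, -0.012, 0, 0, 0, 0], [0, 0, -0.016, 0, 0, 0, 0], [0, 0, -0.02, 0, 0, 0, 0]]])

```text
clock: 8.2
position: [0.612, -0.0586, 0.0565]
tool_rot: [3.141, -0.001, -0.01]
force: [2.5, -6.2, 3.9]
grip_width: 0.0003
finger_force: 3.2
```

Call:
move_arm(moves=[[[0, 0, -0.004, 0, 0, 0, 0], [0, 0, -0.008, 0, 0, 0, 0], [0, 0, -0.012, 0, 0, 0, 0], [0, 0, -0.016, 0, 0, 0, 0], [0, 0, -0.02, 0, 0, 0, 0]]])

```text
clock: 8.7
position: [0.6122, -0.0385, 0.0565]
tool_rot: [3.141, -0.001, -0.01]
force: [1.8, -5.8, 2.8]
grip_width: -0.0
finger_force: 2.9
```

Call:
move_arm(moves=[[[0, 0, -0.004, 0, 0, 0, 0], [0, 0, -0.008, 0, 0, 0, 0], [0, 0, -0.012, 0, 0, 0, 0], [0, 0, -0.016, 0, 0, 0, 0], [0, 0, -0.02, 0, 0, 0, 0]]])

```text
clock: 9.2
position: [0.6124, -0.0186, 0.0565]
tool_rot: [3.141, -0.001, -0.01]
force: [2.0, -5.7, 4.3]
grip_width: -0.0001
finger_force: 3.1
```

Call:
move_arm(moves=[[[0, 0, -0.004, 0, 0, 0, 0], [0, 0, -0.008, 0, 0, 0, 0], [0, 0, -0.012, 0, 0, 0, 0], [0, 0, -0.016, 0, 0, 0, 0], [0, 0, -0.02, 0, 0, 0, 0]]])

```text
clock: 9.7
position: [0.6126, 0.0013, 0.0566]
tool_rot: [3.141, -0.001, -0.01]
force: [1.9, -6.8, 5.1]
grip_width: 0.0001
finger_force: 3.7
```

Call:
move_arm(moves=[[[0, 0, -0.004, 0, 0, 0, 0], [0, 0, -0.008, 0, 0, 0, 0], [0, 0, -0.012, 0, 0, 0, 0], [0, 0, -0.016, 0, 0, 0, 0], [0, 0, -0.02, 0, 0, 0, 0]]])

```text
clock: 10.2
position: [0.6129, 0.0209, 0.0567]
tool_rot: [3.14, -0.001, -0.01]
force: [2.5, -9.1, 7.3]
grip_width: -0.0
finger_force: 4.7
```

```bash
python3 -c "
from h import *
go(0,-62,56)
cv2.imwrite('pics/top7.png',cv2.resize(cv2.cvtColor(bot.grab_frame('top'),cv2.COLOR_RGB2BGR)[110:210,165:345],None,fx=4,fy=4,interpolation=cv2.INTER_CUBIC))"
```

```text
t 10.2 mixer [  0.5 -72.4  56.7] ->shift [-0.0005 -0.0104  0.0007] turn [ 0.0002 -0.0002 -0.0002] F [ 2.5 -9.1  7.3]
```

View pics/top7.png

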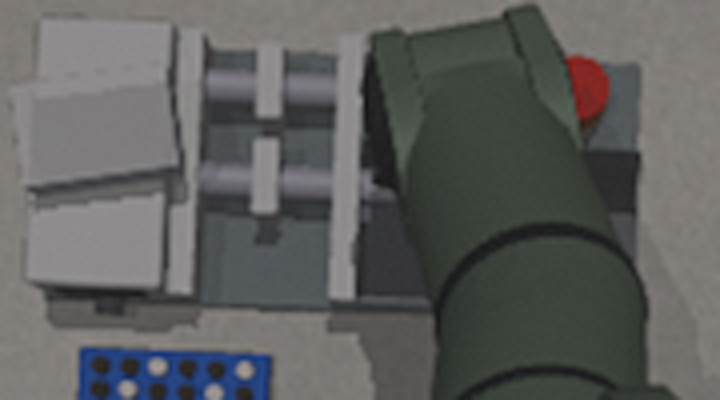

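The bar now runs through bearings 1 and 2 and into the third (crop 200–370, 180). About 10 mm remains, so I push until the force rises.

Call:
move_arm(moves=[[[0, 0, -0.002, 0, 0, 0, 0], [0, 0, -0.004, 0, 0, 0, 0], [0, 0, -0.006, 0, 0, 0, 0], [0, 0, -0.007, 0, 0, 0, 0], [0, 0, -0.008, 0, 0, 0, 0]]])

```text
clock: 10.75
position: [0.6128, 0.0291, 0.0566]
tool_rot: [3.141, -0.001, -0.01]
force: [1.5, -6.9, 4.4]
grip_width: -0.0001
finger_force: 3.7
```

Call:
move_arm(moves=[[[0, 0, -0.001, 0, 0, 0, 0], [0, 0, -0.002, 0, 0, 0, 0]]])

```text
clock: 10.95
position: [0.6129, 0.0306, 0.0566]
tool_rot: [3.14, -0.001, -0.01]
force: [2.5, -12.9, 5.2]
grip_width: -0.0001
finger_force: 6.5
```

Call:
move_arm(moves=[[[0, 0, -0.001, 0, 0, 0, 0], [0, 0, -0.002, 0, 0, 0, 0]]])

```text
clock: 11.15
position: [0.6128, 0.0308, 0.0566]
tool_rot: [3.138, -0.001, -0.012]
force: [1.8, -21.5, 6.8]
grip_width: 0.0002
finger_force: 10.6
```

The force rose to 21 N with no further motion, at mixer y −62.5 as predicted, so the bar is against the stop. I back off and lift.

Call:
move_arm(moves=[[[0, 0, 0.005, 0, 0, 0, 0], [0, 0, 0.025, 0, 0, 0, 0], [0, 0, 0.025, -0.04, 0, 0, 0], [0, 0, 0.025, -0.08, 0, 0, 0], [0, 0, 0.06, -0.12, 0, 0, 0]]])

```text
clock: 11.65
position: [0.6119, -0.0193, 0.1753]
tool_rot: [-3.139, 0.0, -0.003]
force: [0.1, 0.0, -0.4]
grip_width: 0.0004
finger_force: 0.0
```

Call:
move_arm(moves=[[[0, -0.05, 0.05, 0, 0, 0, 0], [0, -0.1, 0.1, 0, 0, 0, 0], [0, -0.1, 0.15, 0, 0, 0, 0], [0, -0.1, 0.15, 0, 0, 0, 0], [0, -0.1, 0.15, 0, 0, 0, 0]]])

```text
clock: 12.15
position: [0.5084, -0.1774, 0.174]
tool_rot: [3.14, 0.001, -0.015]
force: [0.6, 1.1, -0.4]
grip_width: 0.0001
finger_force: 0.0
```

```bash
python3 -c "
from h import *
go(0,-62,56)
cv2.imwrite('pics/top8.png',cv2.resize(cv2.cvtColor(bot.grab_frame('top'),cv2.COLOR_RGB2BGR)[110:210,165:345],None,fx=4,fy=4,interpolation=cv2.INTER_CUBIC))"
```

```text
t 12.15 mixer [-102.2 -271.6  174. ] ->shift [ 0.1009 -0.2104  0.1176] turn [ 0.0002  0.0001 -0.001 ] F [ 0.6  1.1 -0.4]
```

View pics/top8.png

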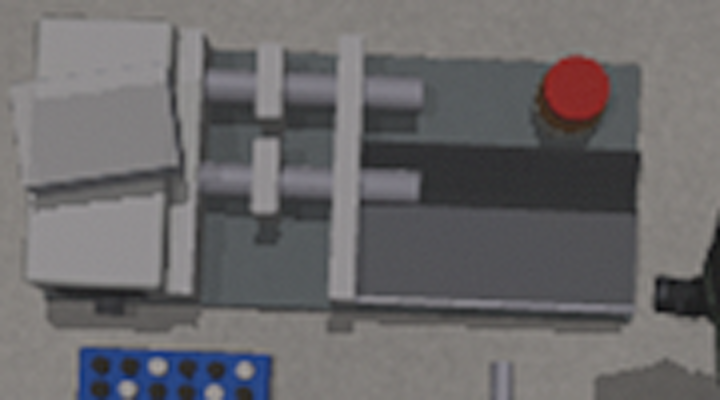

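The loose spindle's outer end, at crop (420,185), is level with its fitted neighbour's at (423,95). It is fully home, the arm is clear and the bystanders are unmoved.

```bash
python3 -c "
from workcell import bot
print(bot.job_done())"
```

```text
the job is handed in; nothing more can be done
None
```

I rolled the loose spindle into the groove and slid it through all three bearings until it met the stop, its outer end level with its fitted neighbour's; the arm is clear, nothing else looks moved, and I handed the job in at about 12 s (no verdict was returned).

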